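Lid set onto the soup crock, outer cover lifted off

TASK

The nested pair of lids on the round wooden board (the steel stem poking out on top carries both) goes onto the large open crock: bring them over together and lower them gently until the inner lid is fully seated in the mouth, then let go. Then lift off the outer lid alone by its black collar, leaving the inner lid seated, and finish while still holding the outer lid level above the crock, wholly higher than the top of the stem. The crock and everything else on the bench stay where they are.

Things in the scene. Friction and masses are not known exactly. Their poses are not given: they have to be found in the camera images.
- crock_mouth (a point): Large white open crock, loose, about 1.6 kg, upright: 150 mm outside diameter, wall 5 mm (mouth 140 mm inside), 100 mm tall. The point is the centre of its mouth at rim height; z is up.
- small_crock_mouth (a point): Smaller white open crock, 108 mm outside diameter, 85 mm tall; the lids do not fit it; a bystander. The point is the centre of its mouth at rim height.
- flange (a point): Inner lid (steel, 0.2 to 0.35 kg): centre of the underside of its round flange, the face that comes to rest on the crock's rim (so it ends at the crock_mouth point). The flange is 158 mm in diameter and 4 mm thick; below it a plug 132 mm in diameter (bevelled to 122 mm at the foot) reaches 12 mm down, into the mouth; above it a round stem 20 mm in diameter stands in the centre, its top 86 mm above this point. At the start the plug stands on the board. z is up along the stem.
- stem_grip (a point): Point on the axis of the inner lid's stem, 13 mm below the stem's top, 73 mm above the flange's underside. The bare stem above the collar is 32 mm long while the lids are nested. Lifting by the stem carries both lids, because the outer lid rests on the inner lid's flange.
- skirt (a point): Outer lid (aluminium, 0.15 to 0.27 kg): centre of the lower edge of its skirt, which rests on top of the inner lid's flange (4 mm above the flange point). The outer lid is a flat cap 140 mm in diameter and 20 mm high with a black collar (tube 40 mm outside, 27 mm inside diameter, 30 mm tall, its top 50 mm above this point) in the centre of its top; the stem passes loosely through the collar (3.5 mm play all round). z is up.
- collar (a point): Point on the axis of the outer lid's black collar, 38 mm above the lower edge of the skirt: 18 mm above the cap's flat top and 12 mm below the collar's top. While nested the stem's top is 44 mm above this point, so the stem stands between the fingers and the outer lid must rise 82 mm for its skirt to pass the stem's top.
- board: Fixed round wooden board, 190 mm in diameter, 12 mm thick, on which the lids stand at the start; origin at the centre of its underside.
- ramekin: Small white bowl, 76 mm across, 40 mm tall, a bystander; origin at its underside.
- spoon: Serving spoon lying on the bench, a bystander.
- pepper: Clear jar with steel cap, 44 mm across, 85 mm tall, a bystander; origin at its underside.
- salt: White jar, 48 mm across, 75 mm tall, a bystander; origin at its underside.
- sauce_a: White bottle, 60 mm across, 190 mm tall, a bystander; origin at its underside.
- sauce_b: Yellow bottle, 60 mm across, 190 mm tall, a bystander; origin at its underside.
- inner_lid: The inner lid as a whole; origin at the centre of the plug's underside, 12 mm below the flange point.
- outer_lid: The outer lid as a whole; origin at the skirt point.
Not all that is in view belongs to the job. Leave any blue or green look-alike of the outer_lid alone. Leave any yellow look-alike of the inner_lid alone.

How it is judged:
By the outcome, as a careful person would: the job done as asked, in the order asked, and still so for the second after the job is handed in, while the arm keeps its last pose, push and grip.
It also fails if it takes over 67 s, if anything falls off the work surface, if the arm or the gripper's body presses on something with over 40 N, if the wrist force passes 120 N, or if a joint passes its speed limit or range.

ROBOT

A 6-joint arm with a two-finger parallel gripper is mounted at the origin on the work surface. World frame = base frame: x ahead of the robot, y to its left, z up, the work surface at z = 0. Lengths are in m, angles in rad, forces in N, time in s.
With the tool pointing down it reaches from about 0.4 to 0.825 m from the base axis. Payload 7 kg.
Tool frame: the origin (TCP) lies midway between the tips of the shut fingers; the grasp point (between the pads) lies 19 mm behind it (arm.hold_point_z is the distance from the TCP to the grasp point, in m); z points along the fingers, x is the direction in which the jaws open and shut, and the axes are right-handed (so a half turn about z gives the same grasp; the last joint's range is limited). The gripper opens to 88 mm and grips with 3 to 60 N. Pads are 19 mm wide; open, the fingers measure 130 mm over their backs; the gripper's body (78 mm by 193 mm) begins 47 mm behind the grasp point.
Start: joints at [0.288, 0.359, 0.012, 0, -1.224, -0.288], TCP at [0.675, -0, 0.227] pointing down, gripper open.
Joint ranges: [-3.07, 3.07], [-1.43, 2.12], [-1.02, 1.25], [-3.03, 1.67], [-3.05, -0], [-3.03, 3.03]. Speed limits (rad/s): [2.39, 2.39, 3.01, 3.14, 3.14, 3.14].

INTERFACE

Orientations are given as [roll, pitch, yaw] about the fixed x, y, z axes, in that order (R = Rz(yaw) Ry(pitch) Rx(roll)).
In Python, from station import readout, viewer, job, arm gives the robot as it stands.
- The arm moves only by the tool apply_moves, never from a script. Its argument "deltas" is text: rows parted by semicolons, each of 4 numbers parted by spaces: the shift along the tool's x, y, z in cm, then the turn about the tool's z in rad. A call has 1 to 10 rows; each row shifts and turns the commanded pose from where the row before left it, along the tool's axes as they then stand; what a row does not reach is not made up. A row lasts 1/8 s, in which the tool goes at most 62.5 mm and 10.7 degrees, less where a joint would pass 70% of its speed; a pose out of reach is approached as far as the arm can. A call is refused whole if a number of a shift passes 6.25 or a number of a turn 0.188, either way. A call with a gripper value outside its range is refused whole. "gripper" is the closure, from -1 (fully open) to 1 (shut), so that 0 is half open, set as the call begins (left out, the last holds). The fingers move at their own pace and stop on an object; "squeeze" is the grip in N (left out, the last holds). Time passes only in rows, so rows that do not move let the fingers close. It gives the time, the measured TCP pose, the force and the opening at its end, in the units of the state.
- readout.get_state(): the state, without advancing time (a new reading comes with each control period).
- viewer.grab_frame(name): name is "scene" or "side" or "wrist"; returns a dict with "image" (384x512x3 uint8, red, green, blue), "camera_matrix" (3x3 intrinsics, pixels), "cam_to_world" (4x4, takes a point from camera to world coordinates). Camera axes: x right, y up, looking along -z (the intrinsics and any distortion apply to the point x, -y, -z); pixel columns grow to the right and rows downward; lengths in m; the calibration is good to about 2 mm. A picture is of the moment at which its call begins. There is no depth.
- job.job_done(): hands the job in, once; it reports no verdict.
Trained networks look in the newest picture that a camera, given by its name, has taken for a name from the list of things; names that differ only in an ending like _2 or _b are one class to them, and where a whole thing is asked for, a point or a joint stands for the part that bears it (a point fixed in the world has none). Each returns a list of dicts, best first, with "conf" (0 to 1); they miss things now and then, are a little off and sometimes report something else, mostly with a low value. They report only what shows in the picture. A call takes as long as a camera call. They do not tell look-alikes from the thing itself.
- viewer.silhouettes(camera, query): "region" (384x512 bool, what is visible of it) and "extent" ([left, top, width, height] in pixels, round what is visible of it).
The state is a dict: "t": time; "q": joint angles; "qd": joint speeds; "joint_efforts": joint torques, N m; "eef_pos": TCP position; "ee_rot": TCP orientation; "force": force on the tool from outside, world axes, zero at the start; "moment": the same for the moment, N m; "width": finger opening in m.
Only numpy, scipy, OpenCV 4.12 (cv2) and the standard library are available. Lean on these libraries where they do the work, as an engineer would, in place of code of your own. Each camera call takes 0.05 s, during which the arm holds its last target.

## Working session

There is one attempt and no reset: what is moved stays moved. The work goes in short steps, Python scripts to look and compute and a tool call to move; the robot and the scene stay as the last step left them, time stands still between calls to the robot, and variables do not carry over. Pictures are saved under pics/ and viewed, and the job is handed in when it is done.

Besides the shell and the picture viewer there is one more tool, called as name(argument=value, ...), one argument or row to a line, values as JSON. apply_moves: Moves the arm, as the interface text tells. Its arguments: {"type":"object","properties":{"deltas":{"type":"string"},"gripper":{"type":"number"},"squeeze":{"type":"number"}},"required":["deltas"]}

```bash
mkdir -p pics; ls; cat > h.py <<'E'
import numpy as np, cv2
from station import readout, viewer, job, arm
def grab(n,fn=None):
    f=viewer.grab_frame(n)
    if fn: cv2.imwrite('pics/'+fn,f['image'][:,:,::-1])
    return f
def proj(f,P):
    P=np.atleast_2d(P); T=np.linalg.inv(f['cam_to_world']); c=P@T[:3,:3].T+T[:3,3]
    c=c*[1,-1,-1]; u=c@np.array(f['camera_matrix']).T
    return u[:,:2]/u[:,2:]
def ray(f,u,v):
    d=np.linalg.inv(f['camera_matrix'])@[u,v,1]; d=d*[1,-1,-1]
    T=np.array(f['cam_to_world']); return T[:3,3],T[:3,:3]@d
def onz(f,u,v,z):
    o,d=ray(f,u,v); return o+d*(z-o[2])/d[2]
E
python3 - <<'E'
from h import *
s=readout.get_state(); print(s)
fs=[grab(n,n+'0.png') for n in('scene','side','wrist')]
for f in fs: print(f.keys(),np.round(f['cam_to_world'],3).tolist(),np.round(f['camera_matrix'],1).tolist())
print(arm.hold_point_z)
E
```

```text
pics
{'t': 0.0, 'q': array([ 2.88104631e-01,  3.59381410e-01,  1.10393913e-02, -3.76546789e-04,
       -1.22407711e+00, -2.88076239e-01]), 'qd': array([-0.00098488,  0.00196869,  0.000894  , -0.00071287, -0.00098086,
        0.00034086]), 'joint_efforts': array([-8.00930356e-04, -5.82726967e+01,  2.93058443e+01,  6.99745238e+00,
        6.93249181e-03, -2.06530804e-04]), 'eef_pos': array([ 6.74502811e-01, -1.66069436e-05,  2.25612989e-01]), 'ee_rot': array([-3.14147094e+00, -1.65650397e-03,  3.14149270e+00]), 'force': array([0.1561861 , 0.46161176, 0.15167289]), 'moment': array([ 0.01533074,  0.00175605, -0.02091784]), 'width': 0.08760936677997871}
dict_keys(['image', 'camera_matrix', 'cam_to_world']) [[-0.008, -0.599, 0.801, 1.314], [1.0, 0.014, 0.021, 0.018], [-0.024, 0.801, 0.599, 0.682], [0.0, 0.0, 0.0, 1.0]] [[401.7, 0.0, 252.6], [0.0, 401.7, 187.4], [0.0, 0.0, 1.0]]
dict_keys(['image', 'camera_matrix', 'cam_to_world']) [[0.859, 0.307, -0.41, 0.115], [-0.511, 0.48, -0.713, -0.738], [-0.022, 0.822, 0.569, 0.665], [0.0, 0.0, 0.0, 1.0]] [[361.6, 0.0, 255.0], [0.0, 361.6, 191.8], [0.0, 0.0, 1.0]]
dict_keys(['image', 'camera_matrix', 'cam_to_world']) [[-1.0, -0.002, 0.001, 0.674], [0.001, -0.952, -0.305, -0.084], [0.001, -0.305, 0.952, 0.383], [0.0, 0.0, 0.0, 1.0]] [[341.7, 0.0, 257.0], [0.0, 341.7, 193.9], [0.0, 0.0, 1.0]]
0.0188
```

View pics/scene0.png

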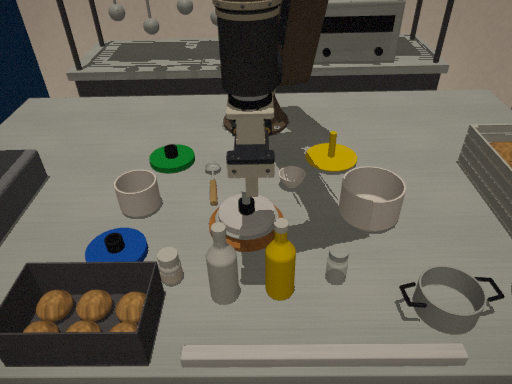

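View pics/side0.png

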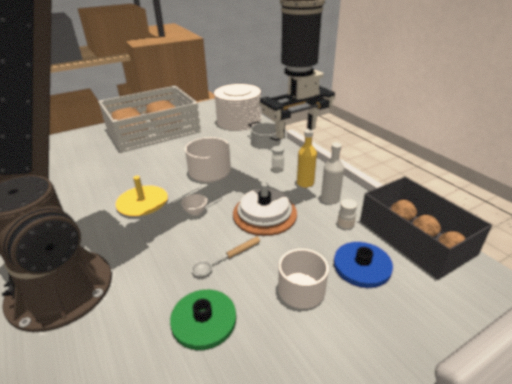

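View pics/wrist0.png

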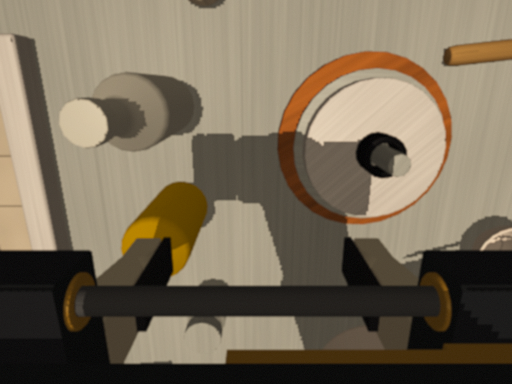

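```bash
python3 - <<'E'
from h import *
for n in ('scene','side','wrist'):
    f=grab(n); im=f['image'].copy()
    for q,c in (('outer_lid',(255,0,0)),('inner_lid',(0,255,255)),('crock_mouth',(0,0,255)),('small_crock_mouth',(255,0,255)),('board',(0,255,0)),('sauce_a',(255,255,0))):
        for r in viewer.silhouettes(n,q):
            print(n,q,round(r['conf'],2),[int(x) for x in r['extent']])
            np.save(f"pics/{n}_{q}_{int(r['extent'][0])}.npy",r['region'])
            cs,_=cv2.findContours(r['region'].astype(np.uint8),cv2.RETR_EXTERNAL,cv2.CHAIN_APPROX_NONE); cv2.drawContours(im,cs,-1,c,1)
    cv2.imwrite(f'pics/{n}_sil.png',im[:,:,::-1])
E
ls pics
```

```text
scene outer_lid 0.93 [83, 229, 61, 32]
scene outer_lid 0.85 [147, 144, 47, 26]
scene outer_lid 0.62 [218, 196, 54, 40]
scene inner_lid 0.93 [308, 132, 48, 38]
scene inner_lid 0.56 [215, 188, 65, 54]
scene inner_lid 0.24 [264, 219, 34, 82]
scene crock_mouth 0.85 [343, 168, 62, 61]
scene small_crock_mouth 0.68 [112, 168, 48, 49]
scene board 0.61 [205, 206, 76, 43]
scene sauce_a 0.84 [207, 223, 31, 82]
scene sauce_a 0.66 [265, 218, 32, 83]
side outer_lid 0.85 [241, 190, 42, 33]
side outer_lid 0.77 [329, 241, 64, 48]
side outer_lid 0.76 [168, 288, 66, 64]
side inner_lid 0.97 [113, 175, 51, 39]
side crock_mouth 0.73 [294, 129, 24, 58]
side crock_mouth 0.71 [185, 141, 46, 41]
side small_crock_mouth 0.97 [278, 247, 49, 60]
side board 0.64 [230, 207, 66, 29]
side sauce_a 0.94 [320, 139, 24, 65]
side sauce_a 0.55 [293, 126, 24, 61]
wrist outer_lid 0.81 [304, 76, 142, 140]
wrist outer_lid 0.7 [294, 69, 139, 147]
wrist inner_lid 0.94 [296, 65, 139, 149]
wrist crock_mouth 0.7 [321, 324, 63, 23]
wrist board 0.9 [277, 49, 174, 173]
wrist sauce_a 0.96 [121, 179, 87, 95]
wrist sauce_a 0.91 [59, 72, 136, 80]
scene0.png
scene_board_205.npy
scene_crock_mouth_343.npy
scene_inner_lid_215.npy
scene_inner_lid_264.npy
scene_inner_lid_308.npy
scene_outer_lid_147.npy
scene_outer_lid_218.npy
scene_outer_lid_83.npy
scene_sauce_a_207.npy
scene_sauce_a_265.npy
scene_sil.png
scene_small_crock_mouth_112.npy
side0.png
side_board_230.npy
side_crock_mouth_185.npy
side_crock_mouth_294.npy
side_inner_lid_113.npy
side_outer_lid_168.npy
side_outer_lid_241.npy
side_outer_lid_329.npy
side_sauce_a_293.npy
side_sauce_a_320.npy
side_sil.png
side_small_crock_mouth_278.npy
wrist0.png
wrist_board_277.npy
wrist_crock_mouth_321.npy
wrist_inner_lid_296.npy
wrist_outer_lid_294.npy
wrist_outer_lid_304.npy
wrist_sauce_a_121.npy
wrist_sauce_a_59.npy
wrist_sil.png
```

```bash
cat >> h.py <<'E'
from scipy.optimize import minimize
A=np.linspace(0,2*np.pi,60)
def circ(x,y,z,r): return np.c_[x+r*np.cos(A),y+r*np.sin(A),0*A+z]
def hullmask(f,prims,S=4):
    m=np.zeros((384*S,512*S),np.uint8)
    for P in prims:
        p=((proj(f,P)+.5)*S).astype(np.float32)
        cv2.fillConvexPoly(m,cv2.convexHull(p.round().astype(np.int32)),1)
    return cv2.resize(m.astype(np.float32),(512,384),interpolation=cv2.INTER_AREA)
def fit(views,prims,x0):
    def cost(v):
        c=0
        for f,reg in views:
            m=hullmask(f,prims(*v)); r=reg.astype(float)
            c+=1-np.minimum(m,r).sum()/np.maximum(m,r).sum()
        return c
    best=min(((cost((x0[0]+a,x0[1]+b)),x0[0]+a,x0[1]+b) for a in np.arange(-.03,.031,.01) for b in np.arange(-.03,.031,.01)))
    r=minimize(cost,best[1:],method='Nelder-Mead',options=dict(initial_simplex=[best[1:],(best[1]+.005,best[2]),(best[1],best[2]+.005)],xatol=2e-4,fatol=1e-4))
    return r.x,r.fun
E
python3 - <<'E'
from h import *
F={n:grab(n) for n in('scene','side','wrist')}
L=lambda k:np.load('pics/'+k+'.npy')
def run(name,prims,ks,z):
    V=[(F[k.split('_')[0]],L(k)) for k in ks]
    for v in V+[None]:
        vv=V if v is None else [v]
        reg=vv[0][1]; ys,xs=np.nonzero(reg); x0=onz(vv[0][0],xs.mean(),ys.mean(),z)[:2]
        x,c=fit(vv,prims,x0); print(name,'all' if v is None else '1',np.round(x,4),round(c/len(vv),3))
cyl=lambda r,z0,z1:(lambda x,y:[np.r_[circ(x,y,z0,r),circ(x,y,z1,r)]])
run('crock',cyl(.075,0,.1),['scene_crock_mouth_343','side_crock_mouth_185'],.05)
run('small',cyl(.054,0,.085),['scene_small_crock_mouth_112','side_small_crock_mouth_278'],.04)
run('outer',lambda x,y:[np.r_[circ(x,y,.028,.07),circ(x,y,.048,.07)],np.r_[circ(x,y,.048,.02),circ(x,y,.078,.02)]],['wrist_outer_lid_304','scene_outer_lid_218','side_outer_lid_241'],.04)
run('board',cyl(.095,0,.012),['wrist_board_277','scene_board_205','side_board_230'],.01)
for k in('wrist_sauce_a_121','wrist_sauce_a_59'):pass
run('sauceW',cyl(.03,0,.13),['scene_sauce_a_207','side_sauce_a_320'],.08)
run('sauceY',cyl(.03,0,.13),['scene_sauce_a_265','side_sauce_a_293'],.08)
for f in('scene','side'):
  im=cv2.resize(cv2.imread(f'pics/{f}_sil.png')[120:320,180:440],None,fx=3,fy=3); cv2.imwrite(f'pics/{f}_crop.png',im)
E
```

```text
crock 1 [0.5134 0.2933] 0.059
crock 1 [0.5271 0.302 ] 0.078
crock all [0.5206 0.291 ] 0.082
small 1 [ 0.4718 -0.3099] 0.057
small 1 [ 0.4815 -0.3015] 0.068
small all [ 0.4763 -0.308 ] 0.075
outer 1 [ 0.5577 -0.0212] 0.073
outer 1 [ 0.5543 -0.0206] 0.128
outer 1 [ 0.5563 -0.0181] 0.067
outer all [ 0.5567 -0.0204] 0.099
board 1 [ 0.5576 -0.0222] 0.769
board 1 [ 0.5563 -0.0218] 0.805
board 1 [ 0.5563 -0.0178] 0.684
board all [ 0.5564 -0.0221] 0.754
sauceW 1 [ 0.7689 -0.0632] 0.173
sauceW 1 [ 0.774  -0.0592] 0.178
sauceW all [ 0.7707 -0.0628] 0.182
sauceY 1 [0.7574 0.0522] 0.168
sauceY 1 [0.7675 0.0612] 0.192
sauceY all [0.7599 0.0521] 0.195
```

View pics/scene_crop.png

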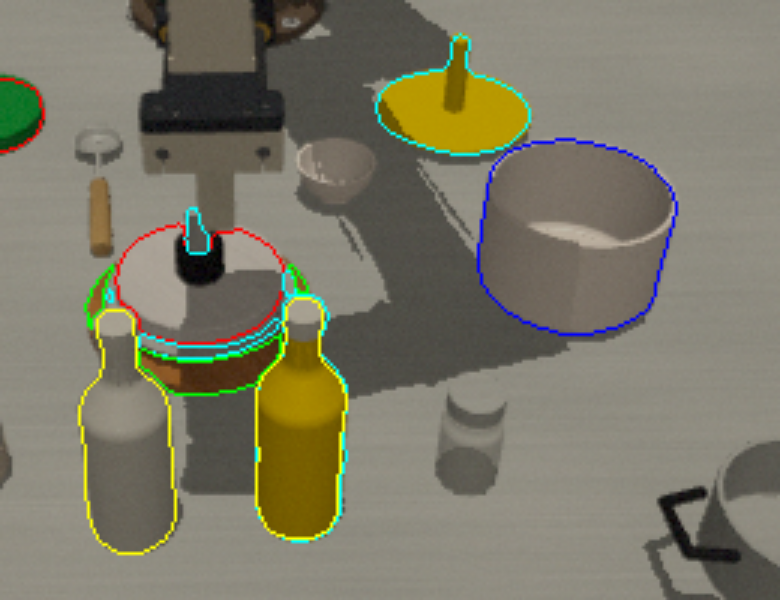

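View pics/wrist_sil.png

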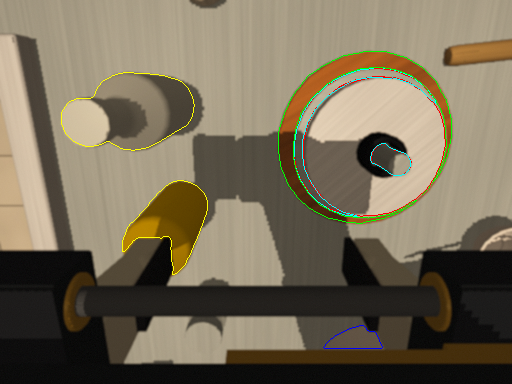

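apply_moves(
  deltas="1.55 3.3 0 0;1.55 3.3 0 0;1.55 3.3 0 0;1.55 3.3 0 0;1.55 3.3 0 0;1.55 3.3 0 0;1.55 3.3 0 0;1.55 3.3 0 0;1.55 3.3 0 0;1.55 3.3 0 0",
  gripper=-1,
)

```text
t: 2.6
eef_pos: [0.5194, 0.331, 0.2267]
ee_rot: [3.141, 0.0, -3.142]
force: [-0.1, -0.1, -0.2]
width: 0.0876
```

apply_moves(
  deltas="0 0 0 0;0 0 0 0",
)

```text
t: 2.85
eef_pos: [0.5199, 0.3299, 0.2266]
ee_rot: [-3.141, -0.0, -3.141]
force: [0.9, -0.4, -0.1]
width: 0.0875
```

```bash
python3 - <<'E'
from h import *
s=readout.get_state(); print(s['t'],s['eef_pos'],s['ee_rot'])
f=grab('wrist','wrist1.png')
for r in viewer.silhouettes('wrist','crock_mouth'):
    print(r['conf'],r['extent']); 
    if r['conf']>.4: 
        x,c=fit([(f,r['region'])],lambda x,y:[np.r_[circ(x,y,0,.075),circ(x,y,.1,.075)]],(.517,.293)); print(x,c)
im=f['image'].copy()
for c in((.5206,.291),(.5134,.2933),(.527,.302)):
  for z,rr in((.1,.075),(.1,.07)): cv2.polylines(im,[proj(f,circ(*c,z,rr)).round().astype(int)],True,(255,0,0))
cv2.imwrite('pics/wrist1o.png',im[:,:,::-1])
E
```

```text
2.85 [0.5199255  0.32991543 0.22655287] [-3.14143168e+00 -4.60246703e-05 -3.14105138e+00]
0.94 [160.1, 42.2, 184.7, 179.0]
[0.52259096 0.28928259] 0.02339082552875371
0.49 [0.0, 1.8, 68.0, 31.7]
[0.487 0.263] 1.0
```

View pics/wrist1o.png

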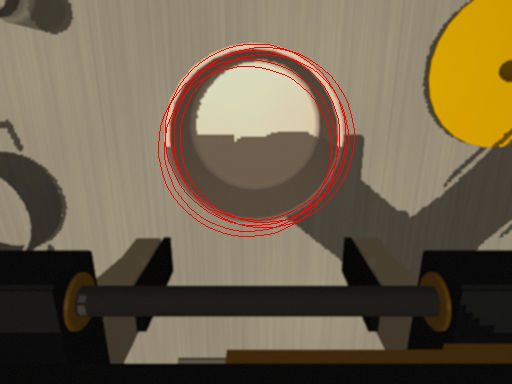

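apply_moves(
  deltas="-.4 -3.1 0 0;-.4 -3.1 0 0;-.4 -3.1 0 0;-.4 -3.1 0 0;-.4 -3.1 0 0;-.4 -3.1 0 0;-.4 -3.1 0 0;-.3 -3.1 0 0;-.3 -3.1 0 0;-.3 -3.1 0 0",
)

```text
t: 4.2
eef_pos: [0.557, 0.018, 0.2268]
ee_rot: [3.142, 0.0, 3.14]
force: [0.7, 0.3, 0.2]
width: 0.0876
```

apply_moves(
  deltas="0 0 0 0;0 0 0 0",
)

```text
t: 4.45
eef_pos: [0.557, 0.0194, 0.2267]
ee_rot: [3.141, 0.0, 3.14]
force: [1.3, -0.1, 0.3]
width: 0.0873
```

```bash
python3 - <<'E'
from h import *
s=readout.get_state(); print(s['t'],s['eef_pos'],s['ee_rot'])
f=grab('wrist','wrist2.png')
for r in viewer.silhouettes('wrist','outer_lid'):
    print(r['conf'],r['extent']); 
    if r['conf']>.4: 
        x,c=fit([(f,r['region'])],lambda x,y:[np.r_[circ(x,y,.028,.07),circ(x,y,.048,.07)],np.r_[circ(x,y,.048,.02),circ(x,y,.078,.02)]],(.5567,-.02)); print(x,c)
for r in viewer.silhouettes('wrist','board'):
    print(r['conf'],r['extent'])
im=cv2.resize(f['image'],None,fx=4,fy=4,interpolation=cv2.INTER_CUBIC)
for z,rr,c in((.012,.095,(0,255,0)),(.048,.07,(255,0,0)),(.028,.079,(0,0,255)),(.078,.02,(255,0,255)),(.11,.01,(0,255,255))):
  cv2.polylines(im,[((proj(f,circ(.5577,-.0212,z,rr))+.5)*4).round().astype(int)],True,c)
p=proj(f,[[.5577,-.0212,.08]])[0]*4; print(p/4)
x,y=int(p[0]),int(p[1]); cv2.imwrite('pics/wrist2o.png',im[max(0,y-300):y+300,max(0,x-400):x+400,::-1])
E
```

```text
4.45 [0.55697902 0.0194094  0.22666242] [3.14146488e+00 2.08871390e-04 3.14013238e+00]
0.57 [185.5, 53.0, 142.0, 146.9]
[ 0.5571954  -0.02125518] 0.06366316109769321
0.74 [169.2, 29.7, 176.5, 175.5]
[255.00506985 135.89880962]
```

View pics/wrist2o.png

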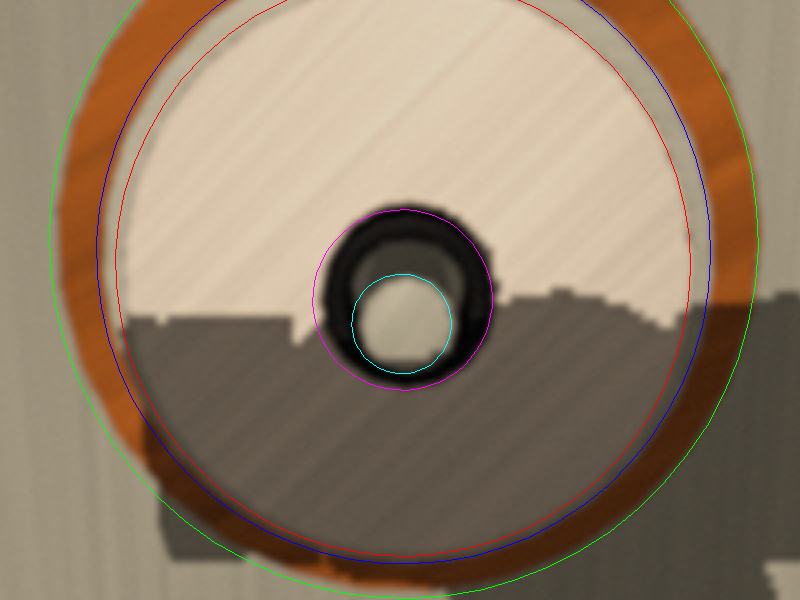

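apply_moves(
  deltas="0 -2.1 0 0;0 -2.05 0 0;0 0 3 0;0 0 3 0;0 0 3 0;0 0 2.5 0;0 0 2 0;0 0 0 0;0 0 0 0",
)

```text
t: 5.72
eef_pos: [0.5576, -0.022, 0.0924]
ee_rot: [-3.142, 0.001, 3.141]
force: [-0.6, 0.2, -0.8]
width: 0.0874
```

```bash
python3 - <<'E'
from h import *
s=readout.get_state(); print(s['t'],s['eef_pos'],s['ee_rot'],s['force'])
for n in('wrist','side','scene'): grab(n,n+'3.png')
f=cv2.imread('pics/side3.png')[130:260,190:360];w=cv2.imread('pics/wrist3.png')
cv2.imwrite('pics/side3c.png',cv2.resize(f,None,fx=4,fy=4))
E
```

```text
5.725 [ 0.55755962 -0.02198376  0.09235482] [-3.14155088e+00  9.11788424e-04  3.14139808e+00] [-0.61937441  0.21010408 -0.75346093]
```

View pics/side3c.png

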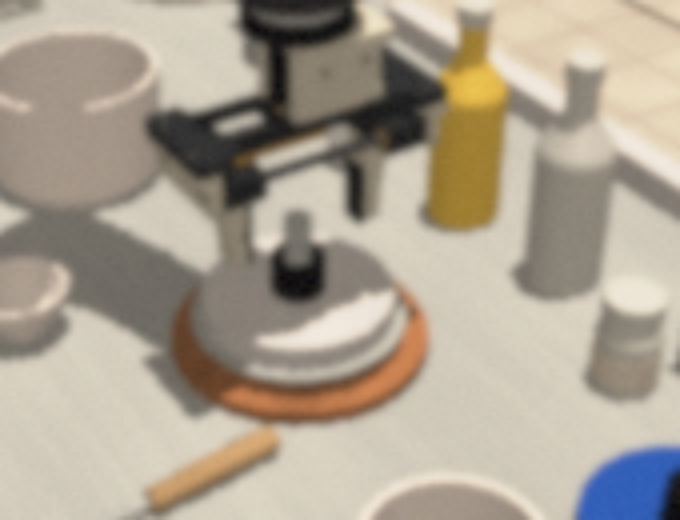

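View pics/wrist3.png

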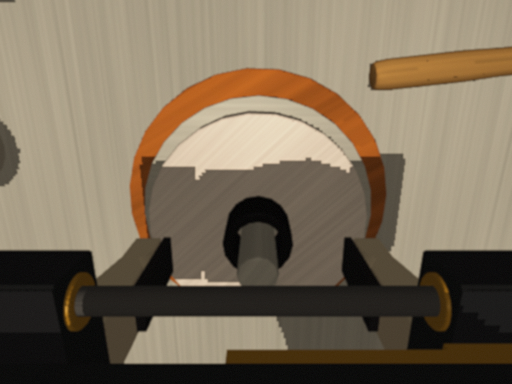

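apply_moves(
  deltas="0 0 0.6 0;0 0 0.5 0;0 0 0 0;0 0 0 0",
)

```text
t: 6.38
eef_pos: [0.557, -0.0215, 0.0805]
ee_rot: [-3.141, -0.0, -3.141]
force: [0.5, -0.4, 1.2]
width: 0.0878
```

apply_moves(
  deltas="0 0 0 0;0 0 0 0;0 0 0 0;0 0 0 0;0 0 0 0;0 0 0 0;0 0 0 0;0 0 0 0",
  gripper=1,
  squeeze=40,
)

```text
t: 7.38
eef_pos: [0.5572, -0.0214, 0.0806]
ee_rot: [3.141, 0.0, -3.142]
force: [0.3, -0.7, -0.7]
width: 0.019
```

apply_moves(
  deltas="0 0 -0.2 0;0 0 -0.4 0;0 0 -0.8 0;0 0 -1.5 0;0 0 -2 0;0 0 -2 0;0 0 -2 0;0 0 -2 0;0 0 -2 0;0 0 -1 0",
)

```text
t: 8.62
eef_pos: [0.5574, -0.0214, 0.2217]
ee_rot: [3.141, 0.003, -3.141]
force: [0.3, 1.1, -5.9]
width: 0.0191
```

```bash
python3 - <<'E'
from h import *
s=readout.get_state(); print(s['t'],s['eef_pos'],s['ee_rot'],s['force'],s['moment'],s['width'])
for n in('side','wrist'): grab(n,n+'4.png')
f=cv2.imread('pics/side4.png')[80:260,190:400];w=cv2.imread('pics/wrist4.png')
cv2.imwrite('pics/4.png',cv2.hconcat([cv2.resize(f,(448,384)),w[:,100:450]]))
E
```

```text
8.625 [ 0.55742817 -0.02143126  0.221693  ] [ 3.14093736e+00  2.56939601e-03 -3.14148670e+00] [ 0.29276041  1.10510504 -5.85357386] [ 0.01690798 -0.04118589 -0.03232081] 0.01907221970855417
```

View pics/4.png

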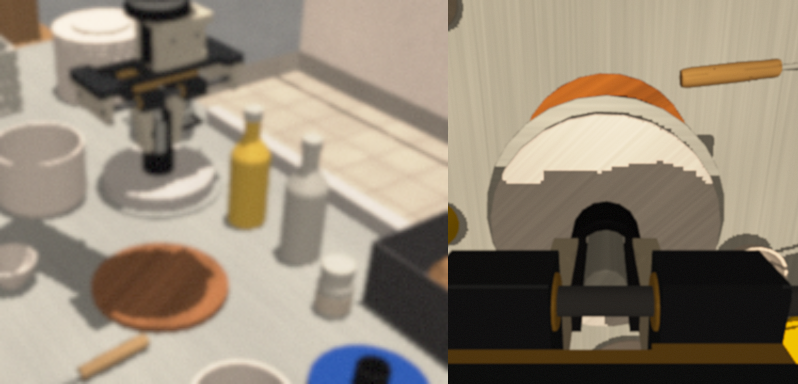

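apply_moves(
  deltas=".1 1 0 0;.2 2 0 0;.3 3 0 0;.4 3.5 0 0;.4 3.5 0 0;.4 3.5 0 0;.4 3.5 0 0;.4 3.5 0 0;.4 3 0 0;.46 2.6 0 0",
)

```text
t: 9.98
eef_pos: [0.5212, 0.2718, 0.2187]
ee_rot: [-3.141, -0.001, -3.14]
force: [0.2, -0.1, -5.1]
width: 0.0191
```

apply_moves(
  deltas="0 1.2 0 0;0 0.8 0 0;0 0 0 0;0 0 0 0;0 0 1 0;0 0 1 0;0 0 0.5 0;0 0 0 0;0 0 0 0",
)

```text
t: 11.1
eef_pos: [0.5226, 0.2896, 0.1948]
ee_rot: [3.141, 0.0, -3.141]
force: [0.4, -0.3, -4.8]
width: 0.0188
```

```bash
cat > ov.py <<'E'
from h import *
import sys
tag=sys.argv[1]; cx,cy=float(sys.argv[2]),float(sys.argv[3])
s=readout.get_state(); print(s['t'],s['eef_pos'],s['ee_rot'],s['force'],s['moment'],s['width'])
x,y,z=s['eef_pos']; fl=z-(.0806-.024)
print('flange z',fl)
out=[]
for n in('scene','side'):
    f=grab(n); S=5
    im=cv2.resize(f['image'],None,fx=S,fy=S,interpolation=cv2.INTER_CUBIC)
    for c,zz,r,col in(((cx,cy),.1,.075,(255,0,0)),((cx,cy),0,.075,(255,0,0)),((x,y),fl,.079,(0,0,255)),((x,y),fl+.024,.07,(0,255,0))):
        cv2.polylines(im,[((proj(f,circ(*c,zz,r))+.5)*S).round().astype(int)],True,col)
    p=(proj(f,[[cx,cy,.09]])[0]*S).astype(int)
    out.append(im[max(0,p[1]-300):p[1]+300,max(0,p[0]-200):p[0]+200])
h=min(o.shape[0] for o in out)
cv2.imwrite(f'pics/{tag}.png',cv2.hconcat([o[:h] for o in out])[:,:,::-1])
E
python3 ov.py ov5 .5226 .2893
```

```text
11.1 [0.5225655  0.2895849  0.19477249] [ 3.14147445e+00  3.34863836e-04 -3.14149799e+00] [ 0.41457045 -0.30671029 -4.76948209] [-0.0214532  -0.04677231  0.03544396] 0.01881250913029425
flange z 0.1381724853682677
```

View pics/ov5.png

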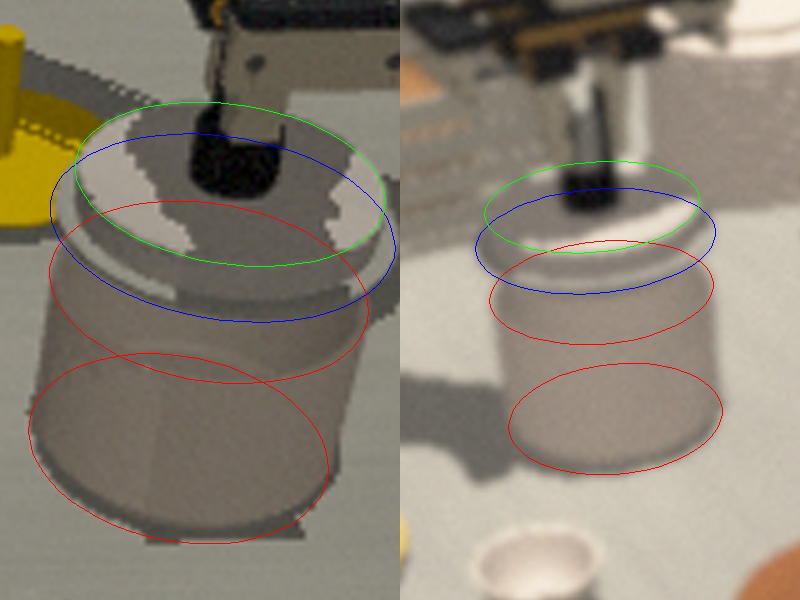

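```bash
python3 - <<'E'
from h import *
f=grab('wrist','wrist5.png'); s=readout.get_state()
# translate camera to wrist1 pose (orientation equal)
g=dict(f); T=np.array(f['cam_to_world']).copy(); T[:3,3]+=np.array([0.5199255,0.32991543,0.22655287])-s['eef_pos']; g['cam_to_world']=T
im=cv2.imread('pics/wrist1.png'); S=4
im=cv2.resize(im,None,fx=S,fy=S,interpolation=cv2.INTER_CUBIC)
for z,r,c in((.1,.075,(0,0,255)),(.1,.07,(0,255,0)),(0,.075,(255,0,0))):
    cv2.polylines(im,[((proj(g,circ(.5226,.2893,z,r))+.5)*S).round().astype(int)],True,c)
cv2.imwrite('pics/w1.png',im[130:930,600:1400][::1,::1])
im=cv2.imread('pics/w1.png'); cv2.imwrite('pics/w1.png',cv2.resize(im,(600,600)))
# fits for lids now in scene and side
x,y,z=s['eef_pos']; fl=z-.0566
for n in('scene','side'):
    f=grab(n)
    for q in('outer_lid','inner_lid','crock_mouth'):
        for r in viewer.silhouettes(n,q):
            ys,xs=np.nonzero(r['region']); p=proj(f,[[x,y,fl+.02]])[0]
            if np.hypot(xs.mean()-p[0],ys.mean()-p[1])<45:
                print(n,q,r['conf'],r['extent']); np.save(f'pics/5_{n}_{q}.npy',r['region'])
                if q=='outer_lid':
                    X,c=fit([(f,r['region'])],lambda x,y:[np.r_[circ(x,y,fl+.004,.07),circ(x,y,fl+.024,.07)],np.r_[circ(x,y,fl+.024,.02),circ(x,y,fl+.054,.02)]],(x,y)); print(X,c)
E
```

```text
scene outer_lid 0.68 [348.6, 147.3, 57.4, 41.4]
[0.5235471  0.28994785] 0.08528980190755686
scene inner_lid 0.6 [343.4, 161.2, 67.3, 33.0]
scene crock_mouth 0.79 [341.2, 177.5, 64.7, 55.7]
side outer_lid 0.55 [185.4, 122.0, 40.6, 20.9]
[0.52455852 0.2950287 ] 0.11043509020162712
side inner_lid 0.64 [178.5, 111.9, 51.1, 39.7]
side crock_mouth 0.77 [184.7, 145.9, 47.4, 35.8]
side crock_mouth 0.22 [184.8, 113.7, 42.0, 37.6]
```

View pics/w1.png

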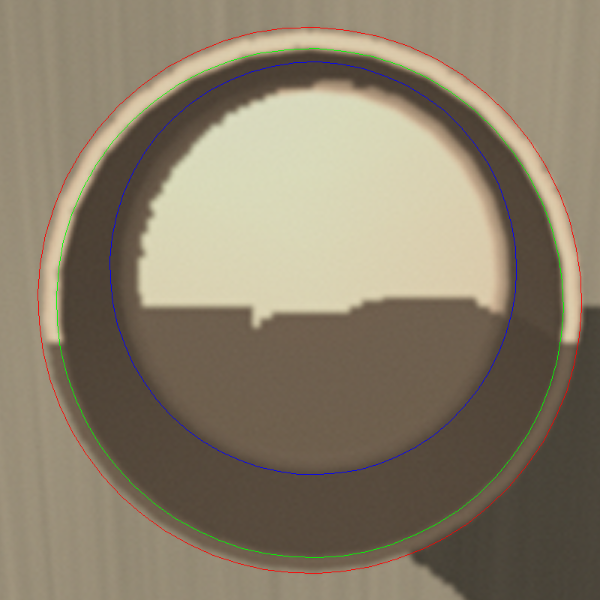

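```bash
python3 - <<'E'
from h import *
out=[]
for n in('scene','side'):
    f=grab(n); S=6
    im=cv2.resize(cv2.imread(f'pics/{n}0.png'),None,fx=S,fy=S,interpolation=cv2.INTER_CUBIC)
    cx,cy=.5226,.2893
    for zz,r,col in((.1,.075,(0,0,255)),(.1,.07,(0,255,0)),(0,.075,(255,0,0))):
        cv2.polylines(im,[((proj(f,circ(cx,cy,zz,r))+.5)*S).round().astype(int)],True,col)
    p=(proj(f,[[cx,cy,.05]])[0]*S).astype(int)
    out.append(im[max(0,p[1]-250):p[1]+250,max(0,p[0]-200):p[0]+200])
cv2.imwrite('pics/o0.png',cv2.hconcat(out))
E
```

```text
(no output)
```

View pics/o0.png

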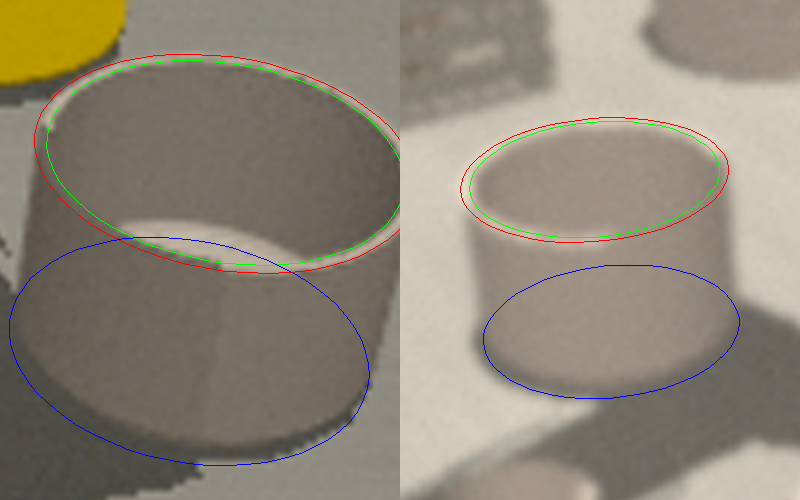

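apply_moves(
  deltas="0 0.03 0.5 0;0 0 0.6 0;0 0 0.6 0;0 0 0.4 0;0 0 0.3 0;0 0 0.2 0;0 0 0 0;0 0 0 0",
)

```text
t: 12.75
eef_pos: [0.5225, 0.2899, 0.1688]
ee_rot: [3.141, 0.0, -3.142]
force: [-0.4, -0.4, -5.0]
width: 0.0192
```

apply_moves(
  deltas="0 0 0.1 0;0 0 0.1 0;0 0 0.1 0;0 0 0.1 0;0 0 0.1 0;0 0 0.1 0;0 0 0 0;0 0 0 0",
)

```text
t: 13.75
eef_pos: [0.5224, 0.2898, 0.1626]
ee_rot: [3.142, -0.0, 3.142]
force: [0.2, -0.1, -5.1]
width: 0.0192
```

apply_moves(
  deltas="0 0 0.1 0;0 0 0.1 0;0 0 0.1 0;0 0 0.1 0;0 0 0.05 0;0 0 0.05 0;0 0 0 0;0 0 0 0",
)

```text
t: 14.75
eef_pos: [0.5224, 0.2898, 0.1576]
ee_rot: [3.142, 0.0, -3.142]
force: [-0.1, 0.2, -4.9]
width: 0.0187
```

apply_moves(
  deltas="0 0 0.05 0;0 0 0.05 0;0 0 0 0;0 0 0 0",
)

```text
t: 15.25
eef_pos: [0.5224, 0.2898, 0.1566]
ee_rot: [3.142, 0.0, -3.142]
force: [-0.6, 0.6, -4.3]
width: 0.019
```

apply_moves(
  deltas="0 0 0.05 0;0 0 0.05 0;0 0 0 0;0 0 0 0",
)

```text
t: 15.75
eef_pos: [0.5224, 0.2898, 0.1565]
ee_rot: [3.141, 0.001, -3.141]
force: [-4.8, -1.2, 4.8]
width: 0.019
```

apply_moves(
  deltas="0 0 -0.05 0;0 0 0 0;0 0 0 0",
)

```text
t: 16.12
eef_pos: [0.5224, 0.2898, 0.1566]
ee_rot: [3.141, 0.0, -3.141]
force: [-4.9, -1.5, 5.6]
width: 0.0191
```

```bash
python3 ov.py ov6 .5226 .2893
```

```text
16.125 [0.52242362 0.28977239 0.15655518] [ 3.14149210e+00  3.14775738e-04 -3.14149817e+00] [-4.91730056 -1.50003243  5.56562821] [-0.46834272  1.80615991  0.02050327] 0.019076847632052665
flange z 0.09995518313325871
```

View pics/ov6.png

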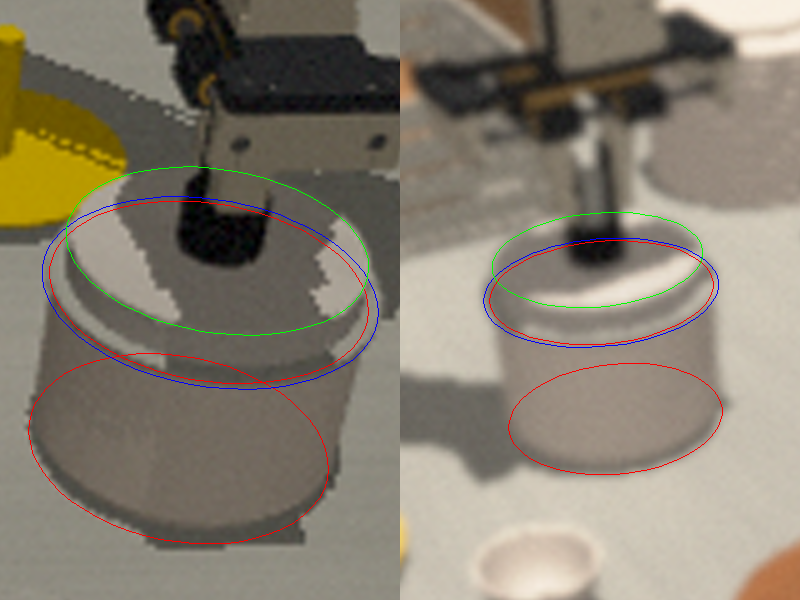

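apply_moves(
  deltas="0 0 0 0;0 0 0 0;0 0 0 0;0 0 0 0;0 0 0 0",
  gripper=-0.2,
)

```text
t: 16.85
eef_pos: [0.5224, 0.2898, 0.156]
ee_rot: [-3.142, -0.0, 3.142]
force: [-0.1, -0.2, 0.5]
width: 0.0521
```

```bash
python3 ov.py ov7 .5226 .2893; python3 -c "
from h import *
f=grab('wrist','wrist7.png')"
```

```text
16.85 [0.52243239 0.28979594 0.15599301] [-3.14156562e+00 -4.13875301e-06  3.14153105e+00] [-0.10635799 -0.18771396  0.49837199] [-0.01450679  0.01556705  0.01229653] 0.05205249995034745
flange z 0.09939300858577305
```

View pics/ov7.png

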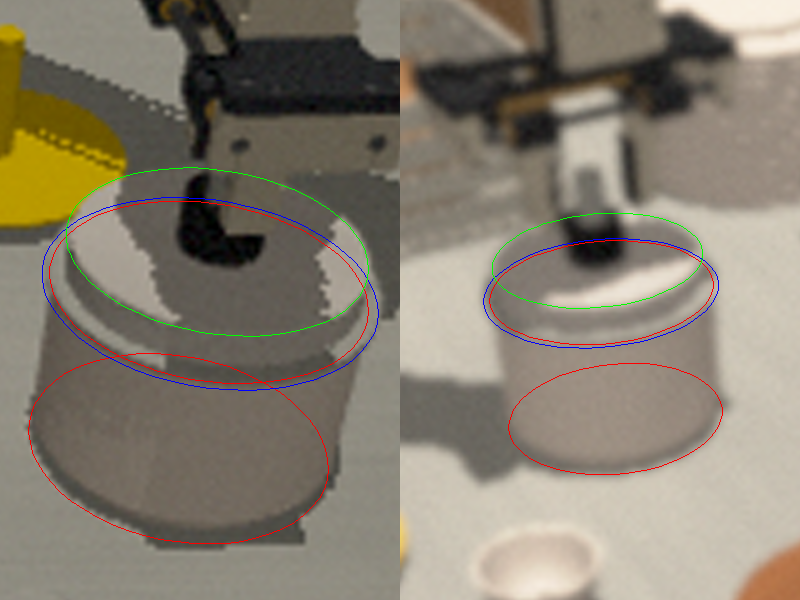

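View pics/wrist7.png

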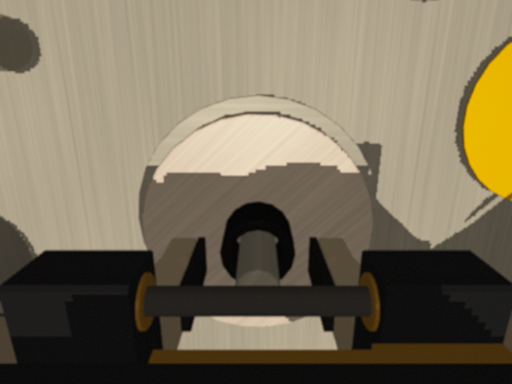

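apply_moves(
  deltas="0 0 0 0;0 0 0 0;0 0 0.5 0;0 0 0.8 0;0 0 0.7 0;0 0 0.5 0;0 0 0.3 0;0 0 0.05 0;0 0 0 0;0 0 0 0",
  gripper=-0.7,
)

```text
t: 18.25
eef_pos: [0.5225, 0.2898, 0.1278]
ee_rot: [3.141, 0.0, -3.142]
force: [0.2, -0.4, 1.6]
width: 0.0745
```

apply_moves(
  deltas="0 0 0 0;0 0 0 0;0 0 0 0;0 0 0 0;0 0 0 0;0 0 0 0;0 0 0 0",
  gripper=1,
  squeeze=30,
)

```text
t: 19.12
eef_pos: [0.5224, 0.2898, 0.1276]
ee_rot: [3.142, -0.0, 3.141]
force: [-0.5, -0.2, 1.7]
width: 0.0396
```

apply_moves(
  deltas="0 0 -0.1 0;0 0 -0.1 0;0 0 -0.2 0;0 0 -0.3 0;0 0 -0.3 0;0 0 0 0",
)

```text
t: 19.88
eef_pos: [0.5225, 0.2899, 0.1379]
ee_rot: [3.141, 0.0, -3.141]
force: [0.7, 0.6, -2.1]
width: 0.0396
```

```bash
python3 ov.py ov8 .5226 .2893
```

```text
19.875 [0.52251146 0.28993373 0.13794212] [ 3.14118066e+00  4.42900552e-04 -3.14149977e+00] [ 0.65595812  0.56669025 -2.08883233] [-0.00277479 -0.01509116  0.02845119] 0.0395840076774409
flange z 0.08134212426747317
```

View pics/ov8.png

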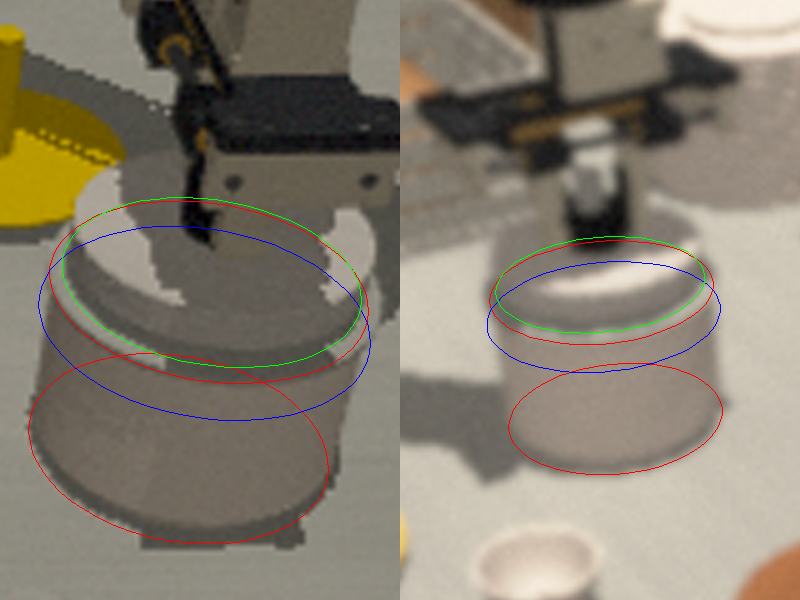

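apply_moves(
  deltas="0 0 -0.5 0;0 0 -1 0;0 0 -1.2 0;0 0 -1.2 0;0 0 -1.2 0;0 0 -1.3 0;0 0 -1.3 0;0 0 -1.3 0;0 0 -1 0;0 0 -0.5 0",
)

```text
t: 21.22
eef_pos: [0.5225, 0.2899, 0.2433]
ee_rot: [3.141, 0.0, -3.142]
force: [0.1, -0.2, -1.7]
width: 0.0396
```

apply_moves(
  deltas="0 0 0 0;0 0 0 0;0 0 0 0;0 0 0 0",
)

```text
t: 21.72
eef_pos: [0.5223, 0.2897, 0.2423]
ee_rot: [-3.141, -0.0, 3.142]
force: [0.3, 0.5, -1.2]
width: 0.0395
```

```bash
python3 ov.py ov9 .5226 .2893; python3 -c "
from h import *
grab('scene','scene9.png')"
```

```text
21.725 [0.52230271 0.28968201 0.24226258] [-3.14118579e+00 -3.97635532e-04  3.14156059e+00] [ 0.27369018  0.53974195 -1.18931601] [ 0.02721807 -0.00690721 -0.00404067] 0.03946532898295041
flange z 0.18566257666665148
```

View pics/ov9.png

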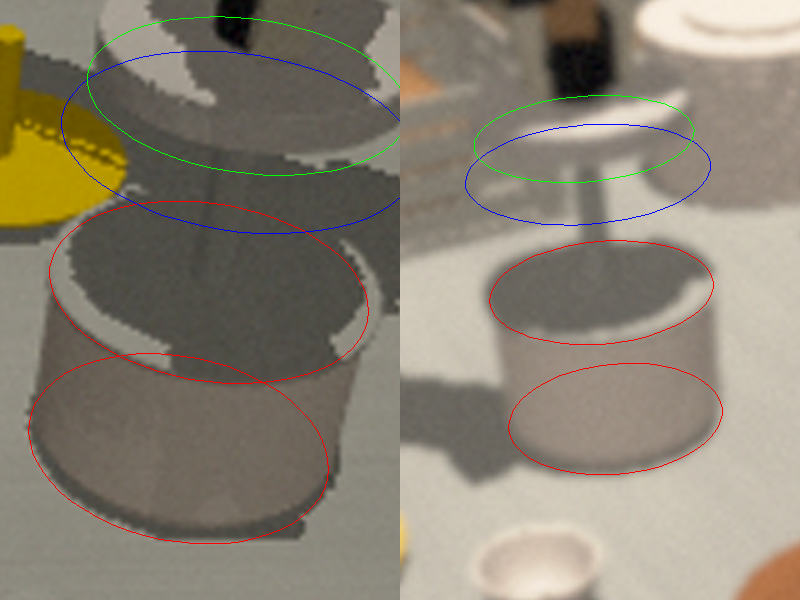

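View pics/scene9.png

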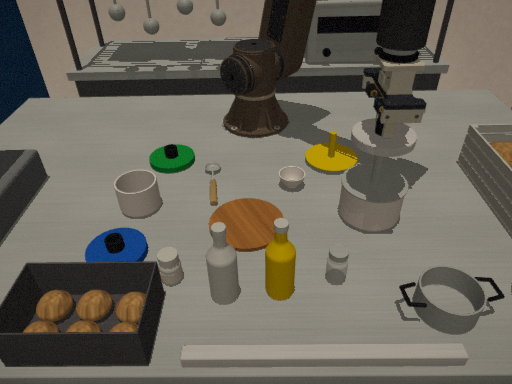

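```bash
python3 - <<'E'
from h import *
out=[]
for n in('scene','side'):
    f=grab(n); S=6
    im=cv2.resize(f['image'][:,:,::-1],None,fx=S,fy=S,interpolation=cv2.INTER_CUBIC)
    cx,cy=.5226,.2893
    for zz,r,col in((.104,.079,(0,0,255)),(.1,.079,(0,255,0)),(.2187,.07,(255,0,0)),(.186,.01,(255,0,255))):
        cv2.polylines(im,[((proj(f,circ(cx,cy,zz,r))+.5)*S).round().astype(int)],True,col)
    p=(proj(f,[[cx,cy,.15]])[0]*S).astype(int)
    out.append(im[max(0,p[1]-300):p[1]+300,max(0,p[0]-200):p[0]+200])
cv2.imwrite('pics/o10.png',cv2.hconcat(out))
E
```

```text
(no output)
```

View pics/o10.png

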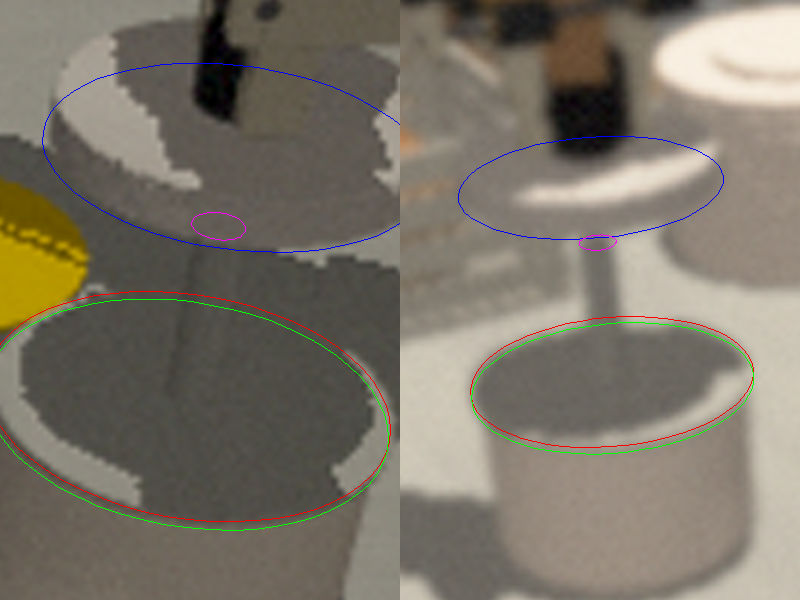

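```bash
python3 -c "
from h import *
s=readout.get_state();print(s['t'],s['eef_pos'],s['width'],s['force']);print(job.job_done())"
```

```text
21.975 [0.52235958 0.28977684 0.24251947] 0.039354081447872044 [ 0.33880279  0.82032671 -1.4451336 ]
the job is handed in; nothing more can be done
None
```

The job is handed in. The inner lid is seated in the large crock, and the gripper is holding the outer lid level above it.

- **Placing:** I lifted both lids by the stem and lowered them into the mouth. The plug met no resistance going in. Contact came with the flange at the crock's rim height (0.100 m), at about 5–6 N net upward plus about 5 N sideways. I then let go, and the force dropped to near zero.
- **Lifting the outer lid:** I gripped the collar and raised it straight up. The wrist force was about 1–2 N, against about 5 N for the pair, so only the outer lid came.
- **Last checks:** At hand-in, 22 s in, the outer lid's skirt was at about 0.219 m by arm position, about 33 mm above the stem top. The final pictures match the inner lid's flange lying level on the rim. The bystanders I could see look unmoved.
- **Disagreements:** The first silhouette fits of the crock from the scene and side cameras differed by about 14 mm in x. The overhead wrist view settled it, and its rim position matched the rim in both other pictures to within about a pixel. The stem top is hidden behind the outer lid in the last pictures, so the 33 mm clearance is calculated, not seen.

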